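# Load a test cassette into the press-arm reader and take a reading

### The arm

A 6-joint arm with a two-finger parallel gripper is mounted at the origin on the work surface. World frame = base frame: x ahead of the robot, y to its left, z up, the work surface at z = 0. Lengths are in m, angles in rad, forces in N, time in s.
With the tool pointing down it reaches from about 0.25 to 0.725 m from the base axis. Payload 9.7 kg.
Tool frame: the origin (TCP) lies on the centre line of the jaws, within the pads' length; the fingertips stand 11 mm ahead of it and the grasp point (between the pads) lies 8 mm behind it (r.nose_length is the distance from the TCP to the fingertips, in m); z points along the fingers, y is the line along which they close (so a half turn about z gives the same grasp; the last joint's range is limited). The gripper opens to 85 mm and grips with 20 to 120 N. Pads are 22 mm wide; open, the fingers measure 114 mm over their backs; the gripper's body (76 mm by 85 mm) begins 54 mm behind the grasp point. The pads swing forward as they close: fully open they stand 13 mm farther back than shut.
Start: joints at [-1.154, 0.087, 0.176, 1.66, 0, 1.571], TCP at [0.223, -0.503, 0.242] pointing down, gripper open.
Joint ranges: [-3.13, 3.13], [-0.85, 1.81], [-1.15, 1.24], [-2.2, 2.28], [-1.44, 1.52], [-3.14, 3.14]. Speed limits (rad/s): [2.22, 2.22, 2.57, 3.14, 3.14, 3.14].

### API

Orientations are given as a unit quaternion [x, y, z, w].
In Python, from bench import r gives the robot as it stands. Calls block until the motion is done:
- r.move_ptp(position, orientation): joint-space move of the TCP to a pose.
- r.move_linear(position, ori=None, speed=0.15): straight line of the TCP; ori=None keeps the orientation; speed is the mean speed in m/s.
- r.move_joints(angles): joint-space move.
- r.ungrasp() and r.clamp(strength=None): open the fingers fully, or close them until they stop; strength is the grip in N (None keeps the last).
- r.hold(seconds).
- r.solve_ik(position, orientation): joint angles nearest the present ones, or None.
- r.read_state(): the state.
- r.snapshot(name): name is "scene" or "top"; returns the picture (400x640x3 uint8, red, green, blue); there is no depth.
- r.camera_info(name): a dict with "K" (3x3 intrinsics, pixels), "extrinsics" (4x4, takes a point from world to camera coordinates). Camera axes: x right, y up, looking along -z (the intrinsics and any distortion apply to the point x, -y, -z); pixel columns grow to the right and rows downward; lengths in m; the calibration is good to about 2 mm. A picture is of the moment at which its call begins. camera_info takes no time and is no camera call.
A pose or a line that the arm cannot do raises r.MotionError and nothing moves.
- r.hand_in(): hands the job in; it is judged then, once.
Trained networks look in the newest picture that a camera, given by its name, has taken for a name from the list of things; names that differ only in an ending like _2 or _b are one class to them, and where a whole thing is asked for, a point or a joint stands for the part that bears it (a point fixed in the world has none). Each returns a list of dicts, best first, with "p" (0 to 1); they miss things now and then, are a little off and sometimes report something else, mostly with a low value. They report only what shows in the picture. A call takes as long as a camera call. They do not tell look-alikes from the thing itself.
- r.silhouettes(camera, label): "mask" (400x640 bool, what is visible of it) and "rect" ([left, top, width, height] in pixels, round what is visible of it).
The state is a dict: "t": time; "joint_pos": joint angles; "qvel": joint speeds; "tau": joint torques, N m; "eef_pos": TCP position; "orientation": TCP orientation; "force": force on the tool from outside, world axes, zero at the start; "torque": the same for the moment, N m; "opening": finger opening in m; "grasp_force": force on a finger pad.
Only numpy, scipy, OpenCV 4.12 (cv2) and the standard library are available. Lean on these libraries where they do the work, as an engineer would, in place of code of your own. Each camera call takes 0.05 s, during which the arm holds its last target. There are 200 camera calls.

### The job

Pick the narrow single-test cassette out of the clutter, lay it on the reader's loading ledge and slide it into the slot, window end first, until it is fully home against the stop; there is sample in it, so keep it level and window side up throughout. Then press the reader's sprung arm all the way down by its rubber pad, hold it down for a second to take the reading, and ease it back up slowly, never letting it fly up. Leave everything else on the bench where it stands.

Things in the scene. Friction and masses are not known exactly. Their poses are not given: they have to be found in the camera images.
- cassette: The narrow single-test cassette: flat white plastic bar 80 long (its x) x 26 wide (y) x 6 mm thick, 13 to 22 g, loose, lying face up on the bench in any direction. Origin: centre of its underside. On top a 20 x 9 mm window is centred 20 mm towards +x (the window end, which goes in first); a round sample well lies 8 mm towards -x, four grip ridges near the -x (thumb) end.
- cassette_tip (a point): Middle of the lower edge of the cassette's window end, 40 mm along +x from the cassette's origin.
- reader: Bench-top cassette reader, fixed: white base 140 mm wide (y), from x = -100 to 265 mm, with a flat top 30 mm above the bench. Origin: on the bench straight below the middle of the slot mouth; +x points into the slot, away from the user. In front of x = 175 mm only the slot's rails and guides (11 mm high) stand on the base top, with the arm above.
- ledge (a point): Middle of the loading ledge, on its surface: the open front part of the base top, x = -100 to -15 mm of the reader, 140 mm wide, without side walls. This point is at x = -55, z = 30 mm of the reader; it leads level into the slot.
- slot_mouth (a point): Middle of the slot mouth, on the slot's floor (z = 30 mm). The slot is 28 mm wide and 8 mm high between aluminium rails (y = 14 to 24 mm either side), with 3 mm lips on top that overhang 4 mm inwards, so a cassette goes in only from the front, sliding flat. 8 mm high guides widen in front of the mouth to 44 mm at x = -15 mm of the reader.
- slot_stop (a point): Middle of the stop at the slot's end, on the floor, 66 mm beyond the mouth. The window end of a cassette fully home touches it, and its thumb end then sticks out 14 mm in front of the mouth.
- read_arm (a joint): Hinge of the reader's sprung reading arm above the slot, rad: 0 at rest (raised), 0.25 fully down (stopped by the hinge; its round head is then 2 mm above the lips). The axis runs along the reader's y at x = 225, z = 78 mm. At rest the nose begins 38 mm beyond the mouth, 89 to 137 mm above the bench. Needs 5 N on the pad to start, 11 N at the bottom; let go, it flies up hard.
- press_pad (a point): Centre of the upper face of the black rubber pad (40 mm along the arm x 36 mm wide) on the arm's nose, where it is pressed; moves with the arm. With the arm down it lies 157 mm in front of and 16 mm above the hinge axis (94 mm above the bench), level; at rest that is turned up 0.25 rad about the axis, 38 mm higher.
- panel_cassette: Bystander: wide multi-test cassette, flat white plastic 72 x 56 x 6 mm with four small windows and wells; origin under its centre.
- timer: Bystander: grey bench timer lying flat, 62 x 70 x 16 mm; origin under its centre.
- coverslip_box: Bystander: clear box of cover slips with white lid, 64 x 64 x 20 mm; origin under its centre.
- reagent_bottle: Bystander: brown bottle, 66 mm diameter, 150 mm tall, standing; origin under its centre.
- dropper_bottle: Bystander: small brown bottle, 38 mm diameter, 85 mm tall, standing; origin under its centre.
- strip_vial: Bystander: white vial of test strips, 40 mm diameter, 105 mm tall, standing; origin under its centre.
- tube_rack: Bystander: red plastic tube rack with capped tubes, 220 (its x) x 90 mm, 108 mm tall over the caps; origin under its centre.
- staining_jar: Bystander: square clear glass slide-staining jar with a lid, 52 x 52 mm, 92 mm tall, standing; origin under its centre.
Not all that is in view belongs to the job. Leave any green or yellow look-alike of the cassette alone.

How it is judged:
By the outcome, as a careful person would: the job done as asked, in the order asked, and still so for the second after the job is handed in, with the robot touching nothing.
It also fails if it takes over 72 s, if anything falls off the work surface, if the arm or the gripper's body presses on something with over 40 N, if the wrist force passes 120 N, or if a joint passes its speed limit or range.

## Working session

There is one attempt and no reset: what is moved stays moved. The work goes in short steps, each a Python script; the robot and the scene stay as the last script left them, time stands still between calls to the robot, and variables do not carry over. Pictures are saved under pics/ and viewed, at most 10 in all, crops included, and the job is handed in when it is done.

```bash
ls; mkdir -p pics; python3 - <<'E'
from bench import r
import cv2,numpy as np
for n in("scene","top"):
    im=r.snapshot(n); cv2.imwrite(f"pics/{n}0.png",im[:,:,::-1])
    c=r.camera_info(n); print(n,{k:np.round(v,4).tolist() if not isinstance(v,str) else v for k,v in c.items()})
    for l in("cassette","reader","press_pad","panel_cassette"):
        for d in r.silhouettes(n,l)[:4]: print(n,l,round(d["p"],2),d["rect"],int(d["mask"].sum()))
print(r.read_state())
E
```

```text
pics
scene {'K': [[380.087, 0.0, 317.8581], [0.0, 380.087, 195.644], [0.0, 0.0, 1.0]], 'extrinsics': [[0.8655, 0.5009, -0.0025, -0.5079], [-0.4086, 0.7089, 0.575, 0.1544], [0.2898, -0.4966, 0.8182, -1.2754], [0.0, 0.0, 0.0, 1.0]]}
scene cassette 0.7 [284.1, 345.1, 29.8, 32.0] 380
scene cassette 0.58 [273.7, 272.5, 18.7, 29.5] 311
scene reader 0.85 [263.2, 184.6, 130.6, 60.0] 5762
scene reader 0.21 [301.7, 130.2, 24.6, 21.0] 331
scene press_pad 0.75 [311.5, 179.3, 74.7, 34.5] 1012
scene press_pad 0.42 [154.8, 290.0, 21.4, 24.4] 308
scene panel_cassette 0.69 [313.4, 182.3, 72.1, 34.2] 1027
scene panel_cassette 0.67 [195.0, 255.8, 29.2, 28.7] 549
top {'K': [[367.2839, 0.0, 321.5109], [0.0, 367.2839, 205.0999], [0.0, 0.0, 1.0]], 'extrinsics': [[-0.0194, -0.9997, -0.0117, 0.0433], [0.9977, -0.0201, 0.0651, -0.5592], [-0.0653, -0.0104, 0.9978, -1.0667], [0.0, 0.0, 0.0, 1.0]]}
top cassette 0.75 [427.3, 178.1, 26.0, 10.0] 211
top cassette 0.69 [385.4, 181.9, 24.8, 17.9] 196
top cassette 0.53 [430.7, 140.0, 27.9, 12.4] 231
top cassette 0.45 [275.5, 127.2, 82.9, 134.3] 5954
top press_pad 0.84 [291.3, 138.1, 36.0, 69.0] 931
top panel_cassette 0.59 [412.2, 239.0, 24.2, 32.4] 461
top panel_cassette 0.28 [295.7, 137.1, 29.3, 70.7] 1014
{'t': 0.5, 'joint_pos': array([-1.15404543e+00,  8.69199722e-02,  1.75839269e-01,  1.65978283e+00,
        2.24471281e-05,  1.57081120e+00]), 'qvel': array([-0.001299  , -0.00133264,  0.00095031, -0.00107361,  0.00069719,
        0.00039071]), 'tau': array([-6.12712538e-04, -5.19649708e+01,  4.64541936e+01,  1.99723640e-03,
       -5.81248628e-05,  8.01585657e-06]), 'eef_pos': array([ 0.22263517, -0.50290929,  0.242242  ]), 'orientation': array([ 9.78369816e-01,  2.06863488e-01,  4.02907803e-06, -3.51977823e-05]), 'force': array([-0.08103154,  1.02842397, -0.72568893]), 'torque': array([ 0.02688714, -0.00488725, -0.00623507]), 'grasp_force': 0.0, 'opening': 0.08558702119430818}
```

```bash
python3 - <<'E'
import cv2
a=cv2.imread("pics/top0.png"); b=cv2.imread("pics/scene0.png")
cv2.imwrite("pics/top_c.png",cv2.resize(a[90:290,250:510],None,fx=3,fy=3,interpolation=cv2.INTER_CUBIC))
cv2.imwrite("pics/scene_c.png",cv2.resize(b[110:400,130:410],None,fx=2,fy=2,interpolation=cv2.INTER_CUBIC))
E
```

```text
(no output)
```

View pics/top_c.png

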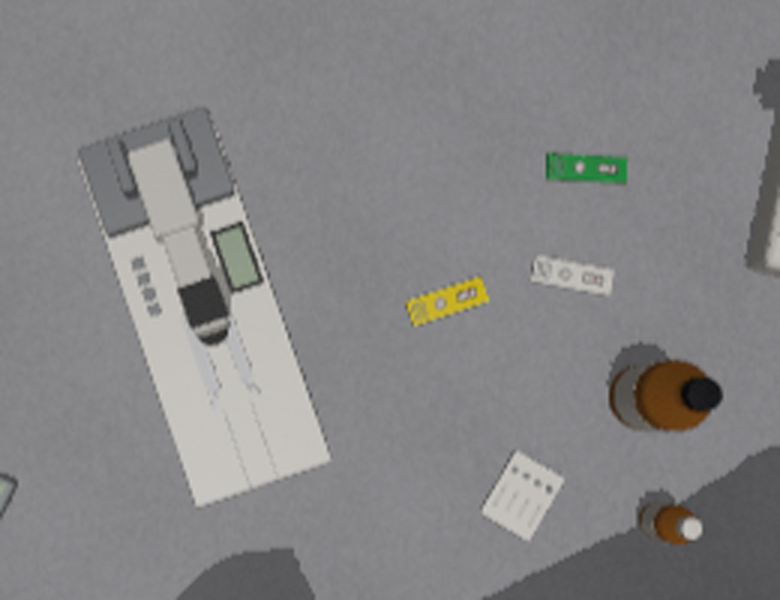

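View pics/scene_c.png

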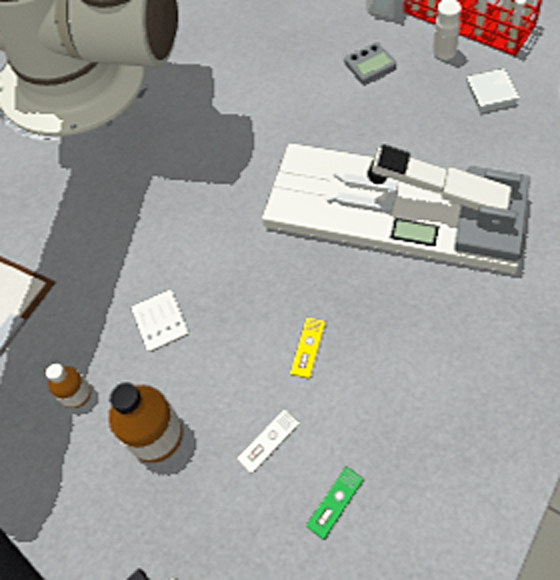

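The white cassette with a window, well and ridges is at top crop (573,276), which is full pixel (441,182). Its window end points right, towards world −y. The look-alikes are yellow at full pixel (399,190) and green at (446,146). The white wide one at (424,255) is the panel cassette. So white at (441,182) is the target; next I'll fit the poses.

```bash
cat > h.py <<'E'
import numpy as np, cv2
from scipy.optimize import minimize
from bench import r
CI={n:r.camera_info(n) for n in("scene","top")}
def proj(n,P):
    c=CI[n]; E=np.asarray(c["extrinsics"]); K=np.asarray(c["K"])
    q=np.atleast_2d(P)@E[:3,:3].T+E[:3,3]; q=q*[1,-1,-1]
    u=q@K.T; return u[:,:2]/u[:,2:]
def back(n,uv,z):
    c=CI[n]; E=np.asarray(c["extrinsics"]); K=np.asarray(c["K"])
    d=np.linalg.inv(K)@[uv[0],uv[1],1]; d=E[:3,:3].T@(d*[1,-1,-1]); o=-E[:3,:3].T@E[:3,3]
    return o+d*(z-o[2])/d[2]
def W(p,L):
    L=np.atleast_2d(L).astype(float); c,s=np.cos(p[2]),np.sin(p[2])
    return np.c_[p[0]+c*L[:,0]-s*L[:,1],p[1]+s*L[:,0]+c*L[:,1],L[:,2]]
def seg(a,b,n): return np.linspace(a,b,n)
def score(ims,p,edges,d):
    """edges: list of (points, inward normal) in object xy; bright inside."""
    s=0
    for n,im in ims.items():
        for pts,nrm in edges:
            nn=np.r_[nrm,0]*d
            v=[cv2.remap(im,proj(n,W(p,pts+k*nn)).astype(np.float32)[:,None],None,cv2.INTER_LINEAR).ravel() for k in(1,-1)]
            s+=np.clip(v[0]-v[1],-20,60).sum()
    return -s
def fit(ims,p0,edges,d):
    p=np.array(p0,float)
    for dd in(d*2,d):
        p=minimize(lambda q:score(ims,q*[1,1,.1],edges,dd),p*[1,1,10],method="Nelder-Mead",
            options=dict(initial_simplex=p*[1,1,10]+np.array([[0,0,0],[.006,0,0],[0,.006,0],[0,0,.5]])-[.002,.002,.15],xatol=1e-5,fatol=1e-3)).x*[1,1,.1]
    return p
def box(x0,x1,y0,y1,z,n=40):
    return [(seg([x0,y0,z],[x1,y0,z],n),[0,1]),(seg([x0,y1,z],[x1,y1,z],n),[0,-1]),
            (seg([x0,y0,z],[x0,y1,z],n//2),[1,0]),(seg([x1,y0,z],[x1,y1,z],n//2),[-1,0])]
CAS=box(-.04,.04,-.013,.013,.006)
def cas(z): return [(p+[0,0,z],n) for p,n in CAS]
RD=box(-.1,.17,-.07,.07,.03,80)[:3]
def gray(n): return cv2.cvtColor(r.snapshot(n),cv2.COLOR_RGB2GRAY).astype(np.float32)
def down(yaw):  # tool z down, tool y (closing line) at world angle yaw
    from scipy.spatial.transform import Rotation as R
    y=np.array([np.cos(yaw),np.sin(yaw),0]); z=np.array([0,0,-1.]); x=np.cross(y,z)
    return R.from_matrix(np.c_[x,y,z]).as_quat()
E
python3 - <<'E'
from h import *
ims={n:gray(n) for n in("scene","top")}
c1=back("top",(315.7,258.7),.03);c2=back("top",(360,243.3),.03)
yaw=np.arctan2(*(c1-c2)[[1,0]])-np.pi/2
m=(c1+c2)/2; o=m[:2]+.1*np.array([np.cos(yaw),np.sin(yaw)])
print("corner dist",np.linalg.norm(c1-c2),o,yaw)
a=back("top",(250+540/3,90+268/3),.006);b=back("top",(250+593/3,90+279/3),.006)
cy=np.arctan2(*(b-a)[[1,0]]); cc=back("top",(250+573/3,90+276/3),.006)
print("cas",cc,cy)
for k in(["scene"],["top"],["scene","top"]):
    s={n:ims[n] for n in k}
    print(k,"reader",fit(s,[*o,yaw],RD,.0025).round(4),"cas",fit(s,[*cc[:2],cy],CAS,.0025).round(4))
s=ims; pr=fit(s,[*o,yaw],RD,.0025); pc=fit(s,[*cc[:2],cy],CAS,.0025); np.save("fit.npy",[pr,pc])
out=[]
for n,(x,y,w,h) in {"top":(260,110,200,160),"scene":(240,160,170,220)}.items():
    f=4 if n=="top" else 2.7
    im=cv2.resize(cv2.imread(f"pics/{n}0.png")[y:y+h,x:x+w],None,fx=f,fy=f,interpolation=cv2.INTER_CUBIC)
    for p,E in((pr,RD),(pc,CAS)):
        for pts,_ in E:
            cv2.polylines(im,[(((proj(n,W(p,pts))-[x,y]+.5)*f)).astype(int)],False,(0,0,255),1)
    q=W(pr,[[0,.014,.041],[.066,.014,.041],[0,-.014,.041],[.066,-.014,.041]])
    u=((proj(n,q)-[x,y]+.5)*f).astype(int); cv2.line(im,u[0],u[1],(255,0,0));cv2.line(im,u[2],u[3],(255,0,0))
    q=W(pc,[.02,0,.006]); cv2.circle(im,((proj(n,q)[0]-[x,y]+.5)*f).astype(int),3,(255,0,0))
    cv2.imwrite(f"pics/ov_{n}.png",im)
E
```

```text
corner dist 0.13591849454602842 [0.5200841  0.01821527] 0.31378909318776693
cas [ 0.62273882 -0.32607615  0.006     ] -1.7991670057917408
['scene'] reader [0.5183 0.0175 0.3249] cas [ 0.6221 -0.3256 -1.7826]
['top'] reader [0.5207 0.0189 0.3125] cas [ 0.6247 -0.3248 -1.7759]
['scene', 'top'] reader [0.5194 0.0183 0.3168] cas [ 0.6239 -0.3252 -1.7791]
```

View pics/ov_top.png

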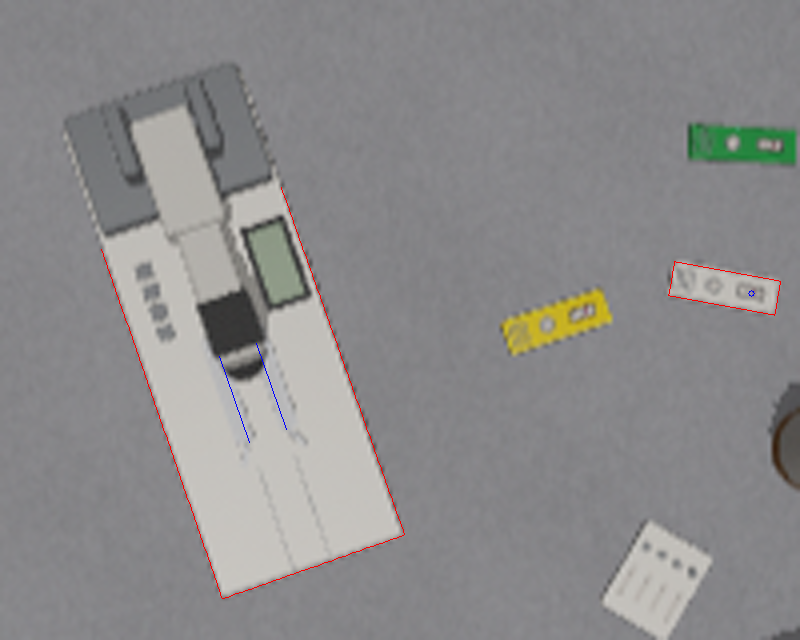

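View pics/ov_scene.png

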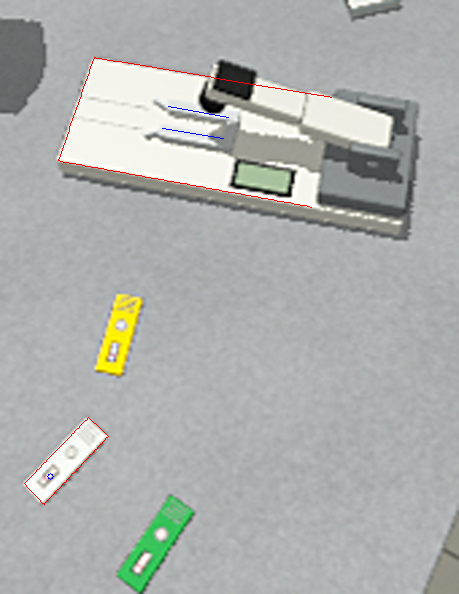

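The overlay confirms it: white body, and the fitted window circle sits on the real window (top overlay (752,293)). The reader outline fits both views. I'll grasp near the thumb end.

```bash
python3 - <<'E'
from h import *
pr,pc=np.load("fit.npy"); G=-.028
g=W(pc,[G,0,0])[0]; l=W(pr,[-.057+G,0,0])[0]; e=W(pr,[-.002+G,0,0])[0]; print(g,l,e,r.nose_length)
def chk(seq):
    out=[]
    for p,q in seq:
        j=r.solve_ik(p,q); out.append(None if j is None else np.round(j,2).tolist())
    return out
for s in(1,-1):
    qa,qb=down(pc[2]+s*np.pi/2),down(pr[2]+s*np.pi/2)
    for x in chk([([*g[:2],.10],qa),([*g[:2],.0125],qa),([*l[:2],.10],qb),([*l[:2],.0425],qb),([*e[:2],.0425],qb)]): print(s,x)
E
```

```text
[ 0.62969673 -0.29784051  0.        ] [ 0.43858273 -0.00815209  0.        ] [0.49084579 0.00898186 0.        ] 0.011
1 [-0.44, 0.43, 0.32, 1.46, 0.0, 1.34]
1 [-0.44, 0.46, 0.19, 1.3, 0.0, 1.34]
1 [-0.02, -0.19, -0.36, 1.4, 0.0, -0.34]
1 [-0.02, -0.16, -0.45, 1.28, 0.0, -0.34]
1 [0.02, -0.04, -0.34, 1.27, 0.0, -0.3]
-1 [-0.44, 0.43, 0.32, 1.46, 0.0, -1.8]
-1 [-0.44, 0.46, 0.19, 1.3, 0.0, -1.8]
-1 [-0.02, -0.19, -0.36, 1.4, 0.0, 2.81]
-1 [-0.02, -0.16, -0.45, 1.28, 0.0, 2.81]
-1 [0.02, -0.04, -0.34, 1.27, 0.0, 2.84]
```

```bash
python3 - <<'E'
from h import *
pr,pc=np.load("fit.npy"); G=-.028
g=W(pc,[G,0,0])[0]; qa=down(pc[2]+np.pi/2)
r.move_ptp([*g[:2],.26],qa)
r.move_linear([*g[:2],.05],speed=.2)
r.move_linear([*g[:2],.0125],speed=.05)
print(r.read_state()["force"])
r.clamp(25)
s=r.read_state(); print(s["t"],s["opening"],s["grasp_force"],s["force"],s["eef_pos"])
r.move_linear([*g[:2],.05],speed=.06)
s=r.read_state(); print(s["t"],s["opening"],s["grasp_force"],s["force"])
a=r.snapshot("scene");b=r.snapshot("top")
f=lambda i,x,y:cv2.resize(i[y:y+100,x:x+100,::-1],None,fx=4,fy=4,interpolation=cv2.INTER_CUBIC)
u,v=[(proj(n,[*pc[:2],.05])[0]-50).astype(int) for n in("scene","top")]
u=np.minimum(u,[540,300])
cv2.imwrite("pics/grasp.png",np.hstack([f(a,*u),f(b,*v)]))
E
```

```text
[-0.78919952  0.74240972  0.92832487]
4.9417 0.025051389950719233 25.13565480709076 [ 0.0508037  -0.92506767  2.29380462] [ 0.62986447 -0.29788562  0.01278217]
5.7167 0.024991700444014733 24.943047165870667 [0.85287674 0.64910244 0.32830823]
```

View pics/grasp.png

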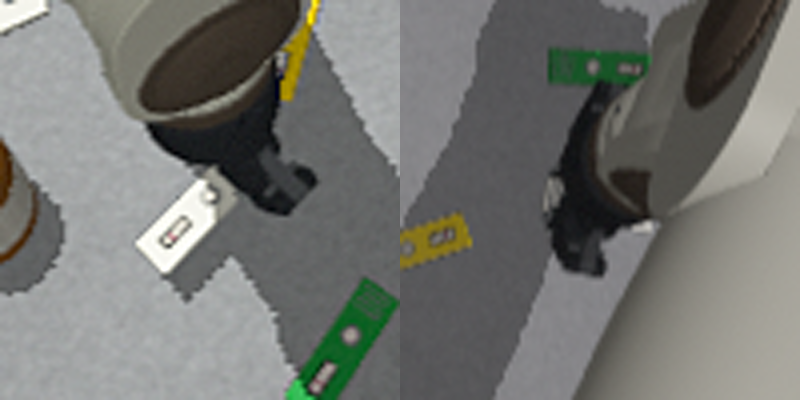

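The left (scene) view shows the cassette held level off the bench, window at about (175,233), with its shadow beside it. I'll carry it to the ledge.

```bash
python3 - <<'E'
from h import *
pr,pc=np.load("fit.npy"); G=-.028
g=W(pc,[G,0,0])[0]; qb=down(pr[2]+np.pi/2)
P=lambda x,z: W(pr,[x+G,0,z])[0]
r.move_linear([*g[:2],.10],speed=.15)
r.move_linear(P(-.057,.10),qb,speed=.12)
r.move_linear(P(-.057,.048),speed=.08)
f0=r.read_state()["force"]; print("f0",f0,r.read_state()["t"])
for z in(.0445,.0435,.043,.0425,.042):
    r.move_linear(P(-.057,z),speed=.02); s=r.read_state(); print(z,(s["force"]-f0).round(2),s["eef_pos"][2])
    if (s["force"]-f0)[2]>2: break
ims={n:gray(n) for n in("scene","top")}
for n in ims: cv2.imwrite(f"pics/ledge_{n}.png",ims[n])
p0=np.r_[W(pr,[-.057,0,0])[0][:2],pr[2]]
print("z",z,s["t"],s["opening"],p0)
x,y=(proj("scene",[*p0[:2],.03])[0]-[40,50]).astype(int); x2,y2=(proj("top",[*p0[:2],.03])[0]-[40,50]).astype(int)
k=lambda n,x,y:cv2.resize(ims[n][y:y+100,x:x+80],None,fx=5,fy=5,interpolation=cv2.INTER_CUBIC)
cv2.imwrite("pics/ledge.png",np.hstack([k("scene",x,y),k("top",x2,y2)]))
E
```

```text
f0 [1.07001888 0.28555947 0.53000881] 10.1417
0.0445 [-0.69 -0.82  0.2 ] 0.044572817151099196
0.0435 [-0.9  -0.5  -0.75] 0.043492967096622405
0.043 [-1.16  0.25 -0.16] 0.042985413160024834
0.0425 [-2.92 -0.48  1.38] 0.04267828595587161
0.042 [-4.53 -0.76  5.81] 0.04263846114602077
z 0.042 11.4667 0.02464739043930791 [0.46518938 0.00057065 0.31679896][ WARN:0@10.580] global loadsave.cpp:1063 imwrite_ Unsupported depth image for selected encoder is fallbacked to CV_8U.
```

View pics/ledge.png

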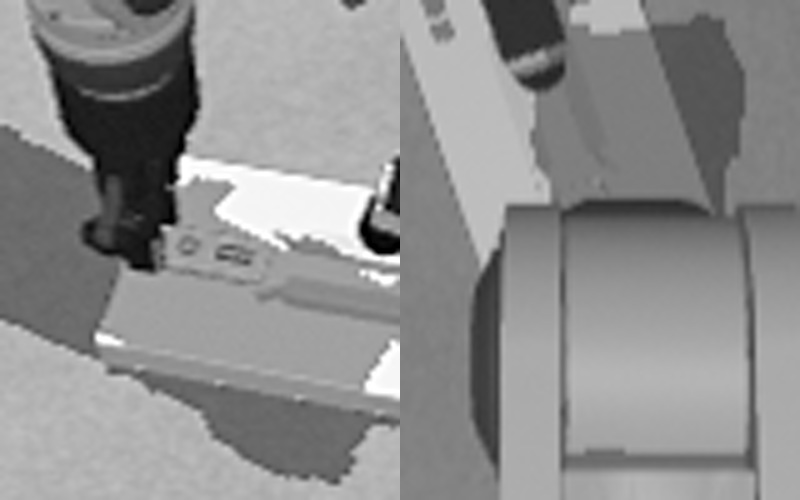

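The scene view shows the cassette lying on the ledge, its tip at about (270,265) just at the guides. Contact was felt at the expected height. I'll slide it in steps and watch the forces.

```bash
python3 - <<'E'
from h import *
pr,pc=np.load("fit.npy"); G=-.028
P=lambda x,z,y=0: W(pr,[x+G,y,z])[0]
c,s_=np.cos(pr[2]),np.sin(pr[2])
loc=lambda f: np.array([c*f[0]+s_*f[1],-s_*f[0]+c*f[1],f[2]]).round(1)
r.move_linear(P(-.057,.0426),speed=.02)
print("start",loc(r.read_state()["force"]))
for x in np.arange(-.050,-.0005,.006):
    r.move_linear(P(x,.0426),speed=.03); s=r.read_state()
    print(round(x,3),"tip",round(x+.04,3),loc(s["force"]),"mom",s["torque"].round(2),round(s["opening"],4))
    if np.linalg.norm(s["force"])>20: print("STOP");break
print(s["t"])
im=r.snapshot("scene"); u,v=(proj("scene",P(0,.03))[0]-[50,50]).astype(int)
cv2.imwrite("pics/slide.png",cv2.resize(im[v:v+100,u:u+120,::-1],None,fx=5,fy=5,interpolation=cv2.INTER_CUBIC))
E
```

```text
start [-0.8 -0.   3. ]
-0.05 tip -0.01 [1.2 0.3 2. ] mom [ 0.07 -0.29 -0.01] 0.025
-0.044 tip -0.004 [2.3 0.3 3.4] mom [ 0.05 -0.34  0.01] 0.0251
-0.038 tip 0.002 [0.3 0.1 4. ] mom [-0.   -0.18 -0.02] 0.0249
-0.032 tip 0.008 [-0.3 -1.   3.9] mom [ 0.03 -0.06 -0.02] 0.025
-0.026 tip 0.014 [-0.1  0.1  3.9] mom [ 0.   -0.03 -0.02] 0.0244
-0.02 tip 0.02 [ 0.  -0.7  4.2] mom [-0.05  0.03 -0.01] 0.0249
-0.014 tip 0.026 [-0.8  0.   4.6] mom [-0.06  0.05 -0.  ] 0.0247
-0.008 tip 0.032 [-1.3  0.1  4.4] mom [-0.08  0.1   0.03] 0.0249
-0.002 tip 0.038 [-1.   0.2  5.7] mom [-0.1   0.05  0.01] 0.025
15.0
```

It's in the slot smoothly with the tip at about 38 mm. Next I release it, retreat up, shut the fingers and push from behind until the stop is felt.

```bash
python3 - <<'E'
from h import *
pr,pc=np.load("fit.npy")
P=lambda x,z,y=0: W(pr,[x,y,z])[0]
c,s_=np.cos(pr[2]),np.sin(pr[2])
loc=lambda f: np.array([c*f[0]+s_*f[1],-s_*f[0]+c*f[1],f[2]])
r.ungrasp()
r.move_linear(P(-.030,.075),speed=.1)
r.move_linear(P(-.070,.075),speed=.1)
r.clamp(20); print("shut",r.read_state()["opening"])
r.move_linear(P(-.070,.0428),speed=.06)
f0=loc(r.read_state()["force"]); print(f0,r.read_state()["t"])
x=-.070
r.move_linear(P(-.058,.0428),speed=.05)
x=-.058
while x<-.016:
    x+=.002 if x<-.030 else .001
    r.move_linear(P(x,.0428),speed=.03); s=r.read_state(); f=loc(s["force"])-f0
    print(round(x,4),f.round(1), end="; ")
    if f[0]<-8: print("contact stop"); break
print(s["t"],s["eef_pos"]-P(x,.0428))
r.move_linear(P(-.060,.0428),speed=.08)
r.move_linear(P(-.075,.14),speed=.15)
r.move_joints(np.array(r.read_state()["joint_pos"])+[-.5,0,0,0,0,0])
im=r.snapshot("scene"); im2=r.snapshot("top"); print(r.read_state()["t"])
k=lambda im,n:cv2.resize(im[(v:=int(proj(n,P(0,.03))[0][1])-45):v+90,(u:=int(proj(n,P(0,.03))[0][0])-40):u+80,::-1],None,fx=5,fy=5,interpolation=cv2.INTER_CUBIC)
cv2.imwrite("pics/home.png",np.hstack([k(im,"scene"),k(im2,"top")])); cv2.imwrite("pics/h_top.png",im2[:,:,::-1]); cv2.imwrite("pics/h_scene.png",im[:,:,::-1])
E
```

```text
shut 0.00011066841063370345
[0.41891575 0.2089418  0.02974599] 18.1417
-0.056 [-1.3 -0.  -0.3]; -0.054 [-1.4  0.1  0.2]; -0.052 [-0.8 -0.3  0.3]; -0.05 [-0.3 -0.4 -0.1]; -0.048 [-0.8  0.1  1. ]; -0.046 [-0.5 -0.   0.1]; -0.044 [ 0.   0.3 -0.4]; -0.042 [-0.5 -0.2 -0.8]; -0.04 [-0.1 -0.7 -0.5]; -0.038 [-0.4 -0.6 -0.1]; -0.036 [-0.8  0.7 -0.9]; -0.034 [-0.  -0.9 -0.7]; -0.032 [1.1 0.4 0.4]; -0.03 [-0.5 -0.2 -0.2]; -0.029 [0.5 0.1 0.2]; -0.028 [-0.8 -0.3  0.1]; -0.027 [-0.7 -0.4  0.4]; -0.026 [-0.1 -0.6 -0.5]; -0.025 [-5.9  0.3  1.7]; -0.024 [-10.5  -0.9   4.9]; contact stop
23.5333 [-0.00141725 -0.00039178 -0.00024743]
25.9333
```

View pics/home.png

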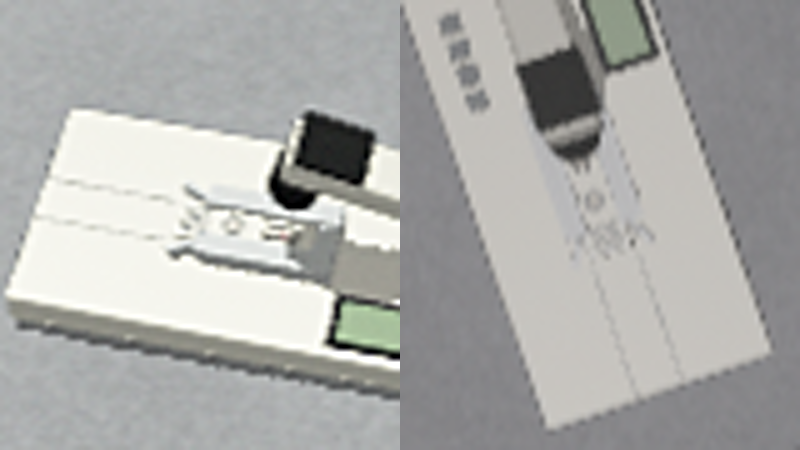

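The cassette is fully home: contact came at exactly the predicted position, and the thumb end shows between the guides at scene crop (190,222). Next is the arm press, following its arc.

```bash
python3 - <<'E'
from h import *
from scipy.spatial.transform import Rotation as R
pr,pc=np.load("fit.npy")
Rz=R.from_euler("z",pr[2])
base=R.from_quat(down(np.pi/2))
def pose(q,gap=0):
    t=.25-q; a=.1016+t
    p=np.array([.225-.1578*np.cos(a),0,.078+.1578*np.sin(a)])+(.011+gap)*np.array([np.sin(t),0,np.cos(t)])
    return W(pr,p)[0],(Rz*R.from_euler("y",t)*base).as_quat()
s=r.read_state(); p=s["eef_pos"]
r.move_linear([p[0],p[1],.24],speed=.25)
P,Q=pose(0,.06); r.move_ptp(P,Q)
P,Q=pose(0,.008); r.move_linear(P,Q,speed=.08)
r.hold(.2); f0=r.read_state()["force"]; print("t",r.read_state()["t"],f0)
def go(q,gap=0,v=.012):
    P,Q=pose(q,gap); r.move_linear(P,Q,speed=v); s=r.read_state(); f=s["force"]-f0
    print(round(q,3),f.round(1),round(float((s["eef_pos"]-P)[2])*1e3,2)); return f
go(0,0)
q=0; qs=[0]
while q<.30:
    q+=.025 if q<.2 else .008
    f=go(q); qs.append(q)
    if q>.245 and f[2]>24: break
    if f[2]>32: break
r.hold(1.5); s=r.read_state(); print("held",(s["force"]-f0).round(1),s["t"],q)
im=r.snapshot("scene"); cv2.imwrite("pics/down.png",cv2.resize(im[130:270,250:410,::-1],None,fx=4,fy=4,interpolation=cv2.INTER_CUBIC))
np.save("press.npy",np.r_[qs]); np.save("f0.npy",f0)
E
```

```text
t 28.7917 [-0.20099941 -0.07776087  0.55899207]
0 [-0.2  0.7 -0.2] 0.03
0.025 [1.5 1.9 5.6] 0.85
0.05 [1.1 0.5 5.5] 1.03
0.075 [0.4 1.3 6.3] 1.11
0.1 [-0.7  1.1  7.3] 1.22
0.125 [-0.4  1.2  7.7] 1.35
0.15 [-1.1  1.4  8.2] 1.42
0.175 [-1.4  1.2  9.4] 1.54
0.2 [-2.5  0.1  9.6] 1.62
0.225 [-2.7  0.1 10.7] 1.67
0.233 [-3.7  0.9 11. ] 1.65
0.241 [-2.6  0.6 10.8] 1.66
0.249 [-3.4  0.5 10.2] 1.66
0.257 [-3.6  0.5 11.2] 1.71
0.265 [-4.6  0.8 14.7] 2.3
0.273 [-8.3  0.4 20.8] 3.34
0.281 [-11.1   0.5  27.6] 4.38
held [-10.6  -0.2  28.3] 37.2667 0.281
```

View pics/down.png

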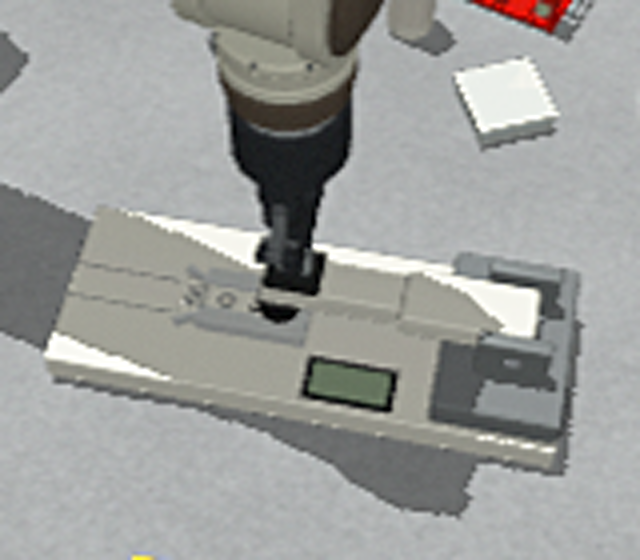

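The arm is fully down: the force jumped at the stop, and the head sits just above the lips at (278,308). I'll ease it up slowly.

```bash
python3 - <<'E'
from h import *
from scipy.spatial.transform import Rotation as R
pr,pc=np.load("fit.npy"); f0=np.load("f0.npy")
Rz=R.from_euler("z",pr[2]); base=R.from_quat(down(np.pi/2))
def pose(q,gap=0):
    t=.25-q; a=.1016+t
    p=np.array([.225-.1578*np.cos(a),0,.078+.1578*np.sin(a)])+(.011+gap)*np.array([np.sin(t),0,np.cos(t)])
    return W(pr,p)[0],(Rz*R.from_euler("y",t)*base).as_quat()
def go(q,gap=0,v=.010):
    P,Q=pose(q,gap); r.move_linear(P,Q,speed=v); f=r.read_state()["force"]-f0
    print(round(q,3),gap,f.round(1)); return f
for q in[.265,.25,.225,.2,.175,.15,.125,.1,.075,.05,.03,.015,0]: go(q)
for g in(.002,.004,.008): go(0,g)
P,Q=pose(0,.06); r.move_linear(P,Q,speed=.08)
r.move_linear([P[0]-.05,P[1]-.02,.25],down(pr[2]+np.pi/2),speed=.15)
r.move_joints(np.array([-1.154,.087,.176,1.66,0,1.571])*[.6,1,1,1,1,0]+[0,0,0,0,0,0.5])
r.hold(.5); s=r.read_state(); print(s["t"],s["eef_pos"])
a=r.snapshot("scene"); b=r.snapshot("top")
ga={"scene":cv2.cvtColor(a,cv2.COLOR_RGB2GRAY).astype(np.float32),"top":cv2.cvtColor(b,cv2.COLOR_RGB2GRAY).astype(np.float32)}
k=lambda im,y,x,h,w,f:cv2.resize(im[y:y+h,x:x+w,::-1],None,fx=f,fy=f,interpolation=cv2.INTER_CUBIC)
cv2.imwrite("pics/end.png",np.hstack([k(a,100,200,200,200,2),k(b,110,260,200,200,2)]))
E
```

```text
0.265 0 [-5.7 -0.7 14.8]
0.25 0 [-4.5  0.9 11.3]
0.225 0 [-3.6  0.9 10.3]
0.2 0 [-2.3 -0.1  9.3]
0.175 0 [-1.5  0.3  8.4]
0.15 0 [-2.   0.5  8.8]
0.125 0 [-1.6  1.7  7.9]
0.1 0 [-0.8  1.2  6.3]
0.075 0 [-0.   0.9  6.3]
0.05 0 [0.2 1.7 5.7]
0.03 0 [-0.4  0.9  6. ]
0.015 0 [-0.1  1.   5.2]
0 0 [-0.2  1.4  2.1]
0 0.002 [0.1 0.1 0.2]
0 0.004 [0.4 0.  0.6]
0 0.008 [-1.1 -0.3 -1.7]
48.4417 [ 0.42340628 -0.35095177  0.24234058]
```

View pics/end.png

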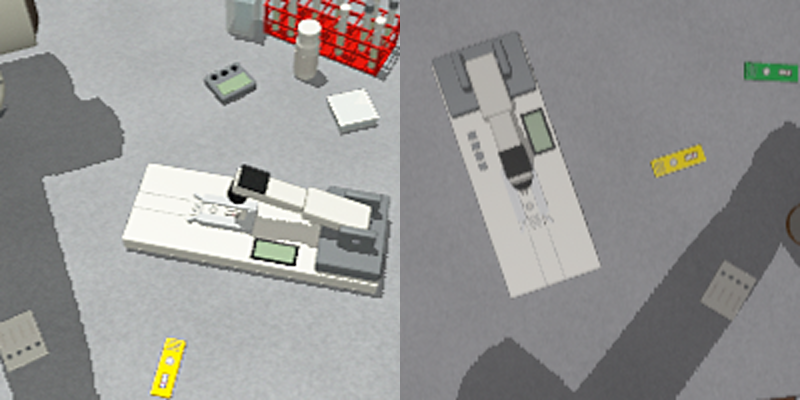

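The arm is back up at (252,182) in the scene view, the cassette is still home at (205,210), and the bystanders in view haven't moved. I'm handing in.

```bash
python3 -c "
from bench import r
print(r.hand_in())"
```

```text
the job is handed in; nothing more can be done
None
```

The job is handed in at about 48 s: the white cassette is home against the stop, the reading arm was pressed to its stop, held for 1.5 s and eased back up slowly, and I saw nothing else on the bench disturbed.

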